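Orient a specimen mount and hold the loupe over it at focal height

TASK

On the dark inspection stand, turn the round black specimen mount in its seat until its red tab points at the white line on the base, and let go of it, still seated. Then pick up the loupe and hold it level above the specimen, the lens centred over the mount and its rim at the height of the orange band on the post, without the loupe touching the mount or the stand. The program finishes while still holding the loupe steadily there; leave the other things on the bench where they are.

Things in the scene. Friction and masses are not known exactly. Their poses are not given: they have to be found in the camera images.
- stand: Fixed stand (its place varies): dark base plate, 12 mm thick, x -45 to +105, y -45 to +45 mm. Origin on the worktop under the seat's centre, z up. The seat is an aluminium ring, 50 mm outer, 37 mm inner diameter, top 20 mm above the worktop. White radial index line on the plate at -x. Upright 10 mm steel post at x +80 mm, 92 mm high, with an orange band.
- seat (a point): Centre of the seat's floor, on the stand, 12 mm above the worktop.
- index_line (a point): A point on the white index line, 30 mm from the seat's centre towards the stand's -x.
- height_band (a point): Centre of the orange band on the post (band 12 mm tall, 13 mm diameter), 85 mm above the worktop: the focal height for the middle of the lens rim.
- mount: Loose black puck, 34 mm diameter, 28 mm tall, 0.06 kg, in the seat with 1.5 mm play all round; its top is 40 mm above the worktop, the upper 20 mm above the ring. White disc on top, and a red tab (2 mm high) at the rim towards its -x. Origin: centre of underside, z up. At the stand's yaw the tab faces the line; it starts 0.8 to 2.4 rad anticlockwise (from above) of that.
- tab (a point): Outer part of the red tab on top of the mount, 15 mm from its axis towards the mount's -x.
- loupe: Loupe, about 0.09 kg, lying flat and loose: square black handle 18x18 mm, x -75 to +30 mm, steel end at -x; round lens in a steel rim (60 mm outer diameter, 8 mm thick) centred at x +80 mm, mid-plane 9 mm above the handle's underside. Origin: on the handle's underside below the balance point; x towards the lens, z up. Grip across the handle (along y) at the origin.
- lens (a point): Centre of the lens, in the middle plane of its rim: loupe x +80 mm, 9 mm above the handle's underside.
- petri_dish: Petri dish with pink agar and lid, 93 mm diameter, 17 mm high; bystander. Origin under its centre.
- beaker: Clear beaker, 55 mm diameter, 70 mm high; bystander. Origin under its centre.
- oil_bottle: Small brown dropper bottle with red cap, 31 mm diameter, 74 mm high; bystander. Origin under its centre.
- dust_cap: Black round eyepiece cap, 41 mm diameter, 12 mm high; bystander. Origin under its centre.
- coverslip_box: Small white box with blue label, 26x30x16 mm; bystander. Origin under its centre.
- microscope: Beige and black microscope, fixed furniture, right of the work; it fills about x 0.24 to 0.62, y -0.20 to +0.04 m of the bench (robot frame) and is 0.42 m high: pass above or round it.
- pen_red: Red pen, 160 mm long; bystander lying near the robot. Origin under its centre.

How it is judged:
By the outcome, as a careful person would: the job done as asked, in the order asked, and still so for the second after the job is handed in, while the arm keeps its last pose, push and grip.
It also fails if it takes over 67 s, if anything falls off the work surface, if the arm or the gripper's body presses on something with over 40 N, if the wrist force passes 120 N, or if a joint passes its speed limit or range.

ROBOT

A 6-joint arm with a two-finger parallel gripper is mounted at the origin on a cart in front of the work surface, level with it; the furniture and walls round the work are solid. World frame = base frame: x ahead of the robot, y to its left, z up, the work surface at z = 0. Lengths are in mm, angles in rad, forces in N, time in s.
With the tool pointing down it reaches from about 300 to 850 mm from the base axis. Payload 4.2 kg.
Tool frame: the origin (TCP) lies at the very end of the fingers, on their centre line; the grasp point (between the pads) lies 19 mm behind it; z points along the fingers, y is the line along which they close (so a half turn about z gives the same grasp; the last joint's range is limited). The gripper opens to 91 mm and grips with 3 to 60 N. Pads are 32 mm wide; open, the fingers measure 118 mm over their backs; the gripper's body (76 mm by 178 mm) begins 60 mm behind the grasp point.
Start: joints at [-1.367, 0.32, 1.565, -0, 1.257, -0.02], TCP at [127.616, -560.679, 185.576] pointing down, gripper open.
Joint ranges: [-3.11, 3.11], [-0.84, 2.01], [0.21, 2.61], [-1.34, 4.49], [0.05, 2.63], [-2.56, 2.56]. Speed limits (rad/s): [2.57, 2.57, 3.14, 3.14, 3.14, 3.14].

INTERFACE

Orientations are given as a unit quaternion [x, y, z, w].
In Python, from rig import get_obs, snapshot, ctrl gives the robot as it stands. The module is installed in compiled form; this text tells all that it offers.
- The arm moves only by the tool apply_moves, never from a script. Its argument "plan" is one flat list of numbers, 5 for each row, row after row: the shift along the tool's x, y, z in mm, then the turn about the tool's z in degrees, then the opening, from -1 (shut) to 1 (fully open). A call has 1 to 20 rows; each row shifts and turns the commanded pose from where the row before left it, along the tool's axes as they then stand; what a row does not reach is not made up. A row lasts 1/12 s, in which the tool goes at most 41.7 mm and 7.16 degrees, less where a joint would pass 70% of its speed; a pose out of reach is approached as far as the arm can. A call is refused whole if a number of a shift passes 41.7 or a number of a turn 7.16, either way. A call with a gripper value outside its range is refused whole. The fingers move at their own pace and stop on an object; "force" is the grip in N (left out, the last holds). Time passes only in rows, so rows that do not move let the fingers close. It gives the time, the measured TCP pose, the force, the opening and the grip force at its end, in the units of the state.
- get_obs(): the state, without advancing time (a new reading comes with each control period).
- snapshot(name): name is "scene" or "top" or "wrist"; returns a dict with "frame" (420x560x3 uint8, red, green, blue), "fx", "fy", "cx", "cy" (pixels), "D" ([k1, k2, p1, p2, k3] as OpenCV has them; the pictures are not rectified), "extrinsics" (4x4, takes a point from camera to world coordinates); the wrist camera has in their place "tool_from_camera" (4x4, takes a point from camera to tool coordinates, whose origin is the TCP and whose axes are the flange's). Camera axes: x right, y down, z forward; pixel columns grow to the right and rows downward; lengths in mm; the calibration is good to about 2 mm. A picture is of the moment at which its call begins: read the wrist's pose just before it. There is no depth.
- ctrl.close_job(): hands the job in; it is judged then, once.
The state is a dict: "t": time; "joint_pos": joint angles; "qvel": joint speeds; "joint_torque": joint torques, N m; "tool_pos": TCP position; "tcp_rot": TCP orientation; "force": force on the tool from outside, world axes, zero at the start; "moment": the same for the moment, N m; "gripper_width": finger opening in mm; "grip_force": force on a finger pad.
Only numpy, scipy, OpenCV 4.12 (cv2) and the standard library are available. Lean on these libraries where they do the work, as an engineer would, in place of code of your own. Each camera call takes 0.05 s, during which the arm holds its last target. There are 200 camera calls.

## Working session

There is one attempt and no reset: what is moved stays moved. The work goes in short steps, Python scripts to look and compute and a tool call to move; the robot and the scene stay as the last step left them, time stands still between calls to the robot, and variables do not carry over. Pictures are saved under pics/ and viewed, at most 10 in all, crops included, and the job is handed in when it is done.

Besides the shell and the picture viewer there is one more tool, called as a command line: name --argument value ..., lists and objects as JSON in quotes. apply_moves: Moves the arm, as the interface text tells. Its arguments: {"type":"object","properties":{"plan":{"type":"array"},"force":{"type":"number"}},"required":["plan"]}

```bash
mkdir -p pics; cat > h.py <<'E'
import numpy as np, cv2
from rig import get_obs, snapshot, ctrl
from scipy.spatial.transform import Rotation as R
def cam(name):
    o=get_obs(); s=snapshot(name)
    if name=="wrist":
        T=np.eye(4); T[:3,:3]=R.from_quat(o["tcp_rot"]).as_matrix(); T[:3,3]=o["tool_pos"]
        s["extrinsics"]=T@np.array(s["tool_from_camera"])
    s["E"]=np.array(s["extrinsics"]); s["K"]=np.array([[s["fx"],0,s["cx"]],[0,s["fy"],s["cy"]],[0,0,1]]); return s
def save(s,n): cv2.imwrite("pics/"+n,cv2.cvtColor(s["frame"],cv2.COLOR_RGB2BGR))
def toplane(s,px,z):
    p=cv2.undistortPoints(np.array(px,float).reshape(-1,1,2),s["K"],np.array(s["D"],float)).reshape(-1,2)
    d=np.c_[p,np.ones(len(p))]@s["E"][:3,:3].T; c=s["E"][:3,3]
    return c+d*((z-c[2])/d[:,2])[:,None]
def proj(s,P):
    M=np.linalg.inv(s["E"]); r,_=cv2.Rodrigues(M[:3,:3])
    return cv2.projectPoints(np.array(P,float).reshape(-1,3),r,M[:3,3],s["K"],np.array(s["D"],float))[0].reshape(-1,2)
E
python3 - <<'E'
from h import *
o=get_obs(); print({k:np.round(v,3) for k,v in o.items()})
a=cam("top");b=cam("scene");save(a,"top.png");save(b,"scene.png")
print(a["E"].round(2),b["E"].round(2)); s=cam("wrist"); print(np.array(s["tool_from_camera"]).round(2),s["fx"],a["fx"])
E
```

```text
{'t': np.float64(0.0), 'joint_pos': array([-1.367,  0.32 ,  1.566,  0.   ,  1.257, -0.02 ]), 'qvel': array([-0.001,  0.   ,  0.001, -0.001,  0.   , -0.001]), 'joint_torque': array([-3.0000e-03, -4.1246e+01, -2.3197e+01,  7.3000e-02,  4.6000e-02,
       -0.0000e+00]), 'tool_pos': array([ 127.5  , -560.101,  184.699]), 'tcp_rot': array([ 0.994,  0.112, -0.   , -0.001]), 'force': array([ 0.802, -0.243, -0.613]), 'moment': array([ 0.029, -0.015, -0.004]), 'grip_force': np.float64(0.0), 'gripper_width': np.float64(91.083)}
[[-2.00000e-02 -9.80000e-01  1.90000e-01  2.29790e+02]
 [-1.00000e+00  2.00000e-02 -1.00000e-02  2.18280e+02]
 [ 1.00000e-02 -1.90000e-01 -9.80000e-01  1.27085e+03]
 [ 0.00000e+00  0.00000e+00  0.00000e+00  1.00000e+00]] [[-9.10000e-01 -2.40000e-01  3.40000e-01  8.91500e+01]
 [-4.10000e-01  5.70000e-01 -7.10000e-01  1.01112e+03]
 [-2.00000e-02 -7.80000e-01 -6.20000e-01  7.91470e+02]
 [ 0.00000e+00  0.00000e+00  0.00000e+00  1.00000e+00]]
[[   0.     -0.96   -0.29   80.45]
 [   1.     -0.      0.     -0.55]
 [  -0.     -0.29    0.96 -200.14]
 [   0.      0.      0.      1.  ]] 376.2629664855542 468.04527428977553
```

View pics/top.png

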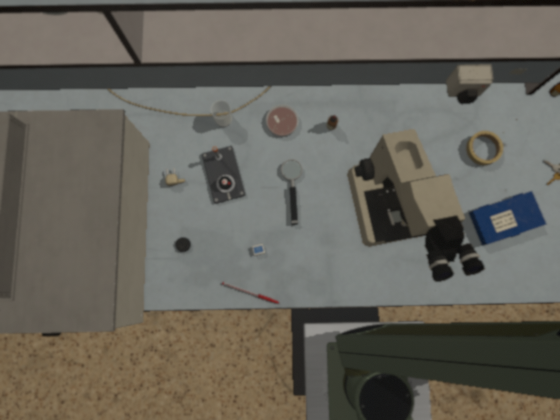

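View pics/scene.png

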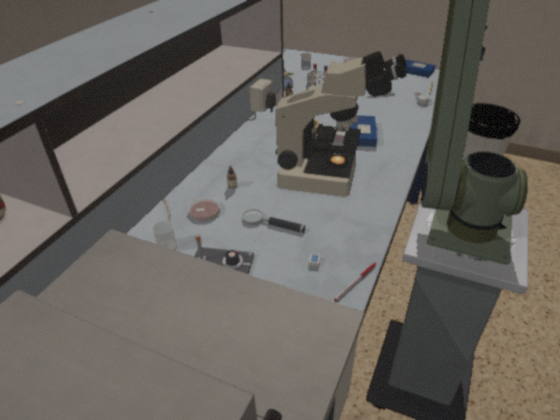

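The top view shows the stand near (224,175), with the mount at (226,183) and the post towards (214,150). The loupe lens is at (291,170) and its handle end at (294,222). A tall cabinet stands on the left (x<150), and the microscope is at (400,190). Next I'll measure from an enlarged crop.

```bash
python3 - <<'E'
from h import *
a=cam("top")
f=a["frame"][130:240,190:310]
cv2.imwrite("pics/topc.png",cv2.cvtColor(cv2.resize(f,None,fx=5,fy=5,interpolation=cv2.INTER_CUBIC),cv2.COLOR_RGB2BGR))
for n,p,z in [("mount",(226,183),40),("lens",(291,170),9),("handle near",(294,224),18),("handle far",(292,189),18),("beaker",(222,115),0),("bottle",(333,122),0),("petri",(282,122),17),("cap",(183,244),12),("box",(259,250),16),("block",(175,179),0),("cab",(148,160),0),("cab",(148,160),300)]:
  print(n,toplane(a,p,z).round(0))
E
```

```text
mount [[524. 361.  40.]]
lens [[565. 184.   9.]]
handle near [[412. 179.  18.]]
handle far [[509. 183.  18.]]
beaker [[734. 378.   0.]]
bottle [[708.  61.   0.]]
petri [[704. 207.  17.]]
cap [[364. 479.  12.]]
box [[344. 275.  16.]]
block [[547. 508.   0.]]
cab [[604. 585.   0.]]
cab [[515. 498. 300.]]
```

View pics/topc.png

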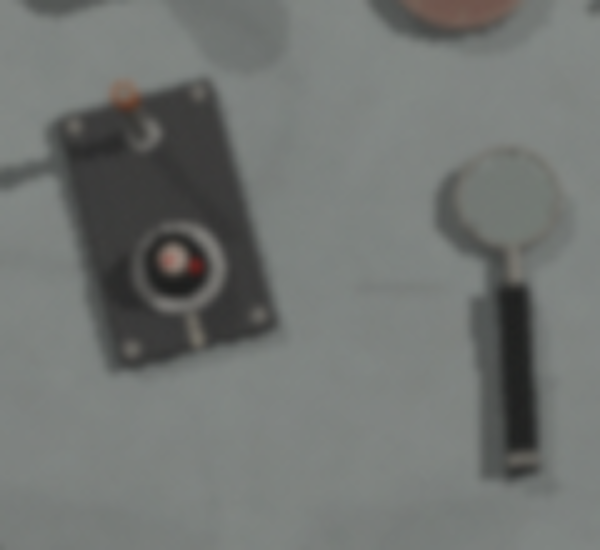

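The crop shows the stand with its post base at (145,130), the index line at (195,330), the mount at (178,262) and the red tab at (197,267), about 65° off the line. The loupe lies with its lens at (508,198). I'll rise over the microscope first.

apply_moves --plan '[0, 0, -40, 0, 1, 0, 0, -40, 0, 1, 0, 0, -40, 0, 1, 0, 0, -40, 0, 1, 0, 0, -40, 0, 1, 0, 0, -40, 0, 1, 0, 0, -40, 0, 1, 0, 0, -40, 0, 1, 27, -27, 0, 0, 1, 27, -27, 0, 0, 1, 27, -27, 0, 0, 1, 27, -27, 0, 0, 1, 27, -27, 0, 0, 1, 27, -27, 0, 0, 1, 27, -27, 0, 0, 1, 27, -27, 0, 0, 1]'

```text
t: 1.53
tool_pos: [290.7, -300.3, 505.5]
tcp_rot: [0.994, 0.111, 0.0, 0.0]
force: [1.4, 0.4, 0.0]
gripper_width: 91.1
grip_force: 0.0
```

apply_moves --plan '[27, -27, 0, 0, 1, 27, -27, 0, 0, 1, 27, -27, 0, 0, 1, 27, -27, 0, 0, 1, 27, -27, 0, 0, 1, 27, -27, 0, 0, 1, 27, -27, 0, 0, 1, 0, 0, 0, 0, 1]'

```text
t: 2.2
tool_pos: [435.3, -70.8, 504.2]
tcp_rot: [0.993, 0.116, -0.0, -0.002]
force: [-1.0, -0.7, -1.2]
gripper_width: 91.0
grip_force: 0.0
```

apply_moves --plan '[13.5, -33, 0, 0, 1, 13.5, -33, 0, 0, 1, 13.5, -33, 0, 0, 1, 13.5, -33, 0, 0, 1, 13.5, -33, 0, 0, 1, 13.5, -33, 0, 0, 1, 13.5, -33, 0, 0, 1, 13.5, -33, 0, 0, 1, 13.5, -33, 0, 0, 1, 13.5, -33, 0, 0, 1, 13.5, -33, 0, 0, 1, 13.5, -33, 0, 0, 1, 0, 0, 40, 0, 0.2, 0, 0, 40, 0, 0.2, 0, 0, 40, 0, 0.2, 0, 0, 40, 0, 0.2, 0, 0, 40, 0, 0.2, 0, 0, 40, 0, 0.2, 0, 0, 35, 0, 0.2, 0, 0, 0, 0, 0.2]'

```text
t: 3.87
tool_pos: [498.4, 342.7, 222.1]
tcp_rot: [0.994, 0.112, -0.008, 0.004]
force: [-1.6, -0.4, -1.5]
gripper_width: 54.6
grip_force: 0.0
```

```bash
python3 - <<'E'
from h import *
o=get_obs(); print(o["tool_pos"].round(1),o["tcp_rot"].round(4),o["joint_pos"].round(2))
s=cam("wrist"); save(s,"w1.png"); np.savez("w1.npz",**{k:s[k] for k in("frame","E","K","D")})
E
```

```text
[498.4 342.7 222.1] [ 0.9937  0.1115 -0.0077  0.004 ] [ 0.58  0.36  1.41 -0.    1.39  1.93]
```

View pics/w1.png

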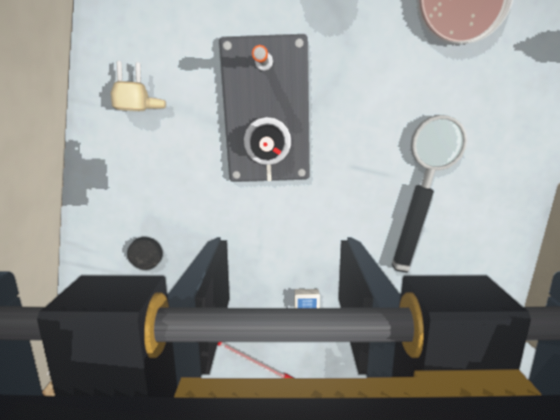

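The wrist view shows the ring at (267,140), the white disc at (266,144), the tab at (277,151), the index line at (269,172) and the orange band at (260,53). The loupe's lens is at (438,142) and its handle end at (402,267).

```bash
cat > m.py <<'E'
from h import *
def blobs(mask,mn=3):
    n,l,st,c=cv2.connectedComponentsWithStats(mask.astype(np.uint8)); return [(st[i,4],c[i].round(1)) for i in range(1,n) if st[i,4]>=mn]
def feats(s,box):
    x0,y0,x1,y1=box; f=s["frame"][y0:y1,x0:x1].astype(int); r,g,b=f[...,0],f[...,1],f[...,2]
    off=np.array([x0,y0])
    print("red",[(a,c+off) for a,c in blobs((r>g*1.6)&(r>b*1.6)&(r>70))])
    print("bright",[(a,c+off) for a,c in blobs((f.min(2)>135),6)])
    return f
E
python3 - <<'E'
from m import *
d=dict(np.load("w1.npz")); f=feats(d,(225,35,305,180))
x0,y0=225,35
# stand plate
g=d["frame"].astype(int).sum(2); m=np.zeros_like(g,np.uint8); m[25:190,212:318]=(g[25:190,212:318]<330)
m=cv2.morphologyEx(m,cv2.MORPH_CLOSE,np.ones((25,25))); m=cv2.morphologyEx(m,cv2.MORPH_OPEN,np.ones((31,31)))
c=max(cv2.findContours(m,0,2)[0],key=cv2.contourArea); box=cv2.boxPoints(cv2.minAreaRect(c)); print(box.round(1)); P=toplane(d,box,12); print(P.round(1), np.linalg.norm(np.diff(P,axis=0),axis=1))
# loupe
m=np.zeros_like(g,np.uint8); m[150:285,380:450]=(g[150:285,380:450]<200)
c=max(cv2.findContours(m,0,2)[0],key=cv2.contourArea); box=cv2.boxPoints(cv2.minAreaRect(c)); P=toplane(d,box,18); print("handle",P.round(1))
for n,p,z in [("ring",(267,140),20),("disc",(266,144),40),("tab",(277,151),41),("line",(269,172),12),("postbase",(263,64),12),("band",(260,53),85),("lens",(438,142),9),("hend",(402,267),18)]: print(n,toplane(d,p,z).round(1))
E
```

```text
red [(np.int32(60), array([259.4,  54.6])), (np.int32(10), array([264.8, 144. ])), (np.int32(46), array([276.3, 150.4]))]
bright [(np.int32(60), array([242.8,  35.3])), (np.int32(69), array([298.9,  42.5])), (np.int32(57), array([227.7,  45. ])), (np.int32(115), array([259.5,  52.5])), (np.int32(140), array([266.1,  63. ])), (np.int32(831), array([269., 142.])), (np.int32(165), array([266.2, 143.7])), (np.int32(73), array([225.7, 165.5])), (np.int32(47), array([301.2, 172.4])), (np.int32(54), array([236.1, 174.4]))]
[[219.7  37.5]
 [304.   34.4]
 [309.3 177.8]
 [225.  181. ]]
[[617.8 433.9  12. ]
 [639.3 352.3  12. ]
 [498.4 311.9  12. ]
 [474.4 402.5  12. ]] [ 84.31318239 146.52582975  93.72059702]
handle [[424.3 192.   18. ]
 [517.5 194.9  18. ]
 [516.2 176.8  18. ]
 [422.4 172.7  18. ]]
ring [[529.7 366.3  20. ]]
disc [[528.1 366.3  40. ]]
tab [[523.8 354.   41. ]]
line [[495.  356.9  12. ]]
postbase [[602.9 386.5  12. ]]
band [[606.6 386.5  85. ]]
lens [[567.9 183.6   9. ]]
hend [[419.3 179.2  18. ]]
```

apply_moves --plan '[17.5, -8, 0, 0, 0.2, 17.5, -8, 0, 0, 0.2, 0, 0, 11, -6.4, 0.2, 0, 0, 11, -6.4, 0.2, 0, 0, 11, -6.4, 0.2, 0, 0, 11, -6.4, 0.2, 0, 0, 11, -6.4, 0.2, 0, 0, 11, -6.4, 0.2, 0, 0, 11, -6.4, 0.2, 0, 0, 11, -6.4, 0.2, 0, 0, 11, -6.4, 0.2, 0, 0, 0, 0, 0.2, 0, 0, 0, 0, 0.2, 0, 0, 0, 0, 0.2]'

```text
t: 5.08
tool_pos: [534.8, 370.4, 134.0]
tcp_rot: [0.818, 0.576, 0.002, 0.0]
force: [0.7, 0.1, 0.6]
gripper_width: 54.5
grip_force: 0.0
```

```bash
python3 - <<'E'
from m import *
o=get_obs(); print(o["tool_pos"].round(1),o["tcp_rot"].round(4),o["joint_pos"].round(2))
s=cam("wrist"); save(s,"w2.png"); np.savez("w2.npz",**{k:s[k] for k in("frame","E","K","D")})
print(proj(s,[[529,366,40],[495,357,12],[524,354,41]]).round(0))
feats(s,(0,0,560,300))
E
```

```text
[534.8 370.4 134. ] [8.177e-01 5.756e-01 2.100e-03 1.000e-04] [ 0.59  0.47  1.46 -0.    1.21  0.93]
[[279. 211.]
 [247. 223.]
 [278. 226.]]
red [(np.int32(131), array([374.6, 163.1])), (np.int32(20), array([277.3, 209.9])), (np.int32(63), array([278.4, 225.7])), (np.int32(24), array([ 18.9, 283.9]))]
bright [(np.int32(135643), array([279.7, 138.3])), (np.int32(103), array([350. , 103.5])), (np.int32(213), array([355.7, 149.9])), (np.int32(170), array([379.4, 166.5])), (np.int32(92), array([393.7, 174.8])), (np.int32(86), array([221.8, 191.8])), (np.int32(235), array([278.8, 211.1])), (np.int32(77), array([269.1, 254.7]))]
```

View pics/w2.png

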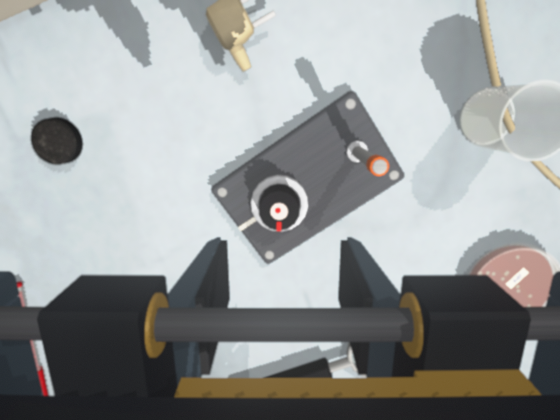

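The second view puts the mount at the same (529,366). The tab points at about -110° and the line at -165°. I'll correct by (-6.3,-4.1), descend and grip.

apply_moves --plan '[-6.3, -4.1, 0, 0, 0.2, 0, 0, 22, 0, 0.2, 0, 0, 22, 0, 0.2, 0, 0, 22, 0, 0.2, 0, 0, 22, 0, 0.2, 0, 0, 12, 0, 0.2, 0, 0, 9, 0, 0.2, 0, 0, 0, 0, 0.2, 0, 0, 0, 0, -0.5, 0, 0, 0, 0, -0.5, 0, 0, 0, 0, -0.5, 0, 0, 0, 0, -0.5, 0, 0, 0, 0, -0.5, 0, 0, 0, 0, -0.5, 0, 0, 0, 0, -0.5, 0, 0, 0, 0, -0.5]' --force 15

```text
t: 6.47
tool_pos: [527.3, 365.0, 22.6]
tcp_rot: [0.817, 0.577, 0.0, 0.0]
force: [-0.0, -0.9, 0.6]
gripper_width: 23.1
grip_force: 0.0
```

The grip closed to 23 mm with no force, so it isn't holding the mount. I'll take a look.

```bash
python3 - <<'E'
from m import *
o=get_obs(); print(o["tool_pos"].round(1),o["gripper_width"],o["grip_force"])
s=cam("wrist"); b=cam("scene");t=cam("top")
up=lambda f:cv2.resize(f,(400,300),interpolation=cv2.INTER_CUBIC)
im=np.hstack([up(s["frame"]),np.vstack([up(b["frame"][220:310,170:290])])])
im=np.vstack([im,np.hstack([up(t["frame"][145:220,180:280]),up(s["frame"][150:300,180:380])])])
cv2.imwrite("pics/c3.png",im[...,::-1])
E
```

```text
[527.3 365.   22.6] 23.10498778384537 0.0
```

View pics/c3.png

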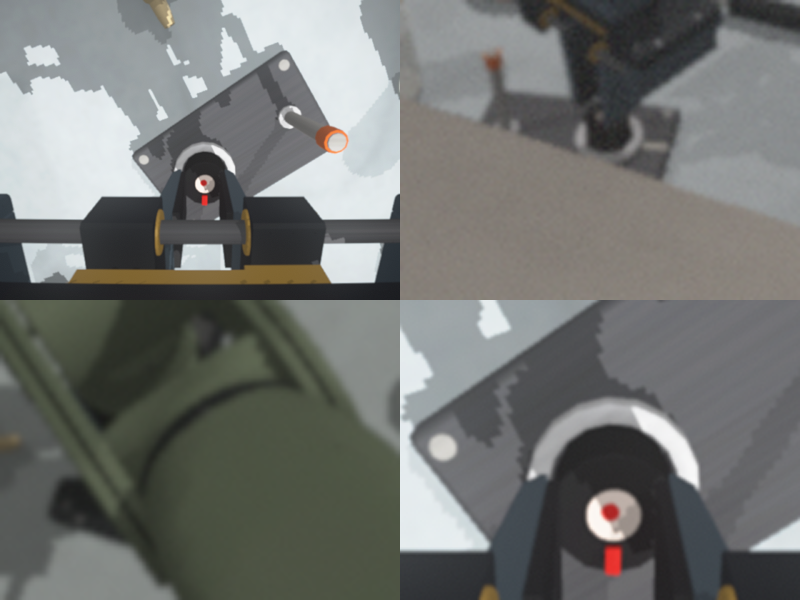

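```bash
python3 - <<'E'
from m import *
s=cam("wrist"); np.savez("w3.npz",**{k:s[k] for k in("frame","E","K","D")})
feats(s,(200,100,400,300))
print(proj(s,[[529,366,40],[527.3,365,22.6],[527.3,365,41.6]]).round(0))
o=get_obs();T=R.from_quat(o["tcp_rot"]).as_matrix();c=o["tool_pos"]
for dx in(-16,16):
  print(dx,proj(s,[c+T@[dx,dy,0] for dy in(-12,-17,12,17)]).round(0).tolist())
print(toplane(s,[(286,257)],40))
E
```

```text
red [(np.int32(57), array([284.8, 255.6])), (np.int32(148), array([286.3, 279.3]))]
bright [(np.int32(7827), array([249.9, 134. ])), (np.int32(196), array([395.2, 164.9])), (np.int32(1277), array([289.4, 217.1])), (np.int32(107), array([203.4, 223.3])), (np.int32(515), array([208.6, 262.9])), (np.int32(434), array([285.7, 257.6])), (np.int32(713), array([383.5, 265.6]))]
[[287. 257.]
 [285. 247.]
 [285. 261.]]
-16 [[264.0, 272.0], [256.0, 272.0], [305.0, 272.0], [314.0, 272.0]]
16 [[263.0, 220.0], [255.0, 220.0], [306.0, 220.0], [315.0, 220.0]]
[[528.23464171 366.15319307  40.        ]]
```

```bash
python3 - <<'E'
from m import *
d=np.load("w3.npz"); f=d["frame"][190:310,220:350]; b=d["frame"]
f=np.clip((f/255.)**0.5*255,0,255).astype(np.uint8)
cv2.imwrite("pics/c4.png",cv2.resize(f,None,fx=5,fy=5,interpolation=cv2.INTER_CUBIC)[...,::-1])
E
```

```text
(no output)
```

View pics/c4.png

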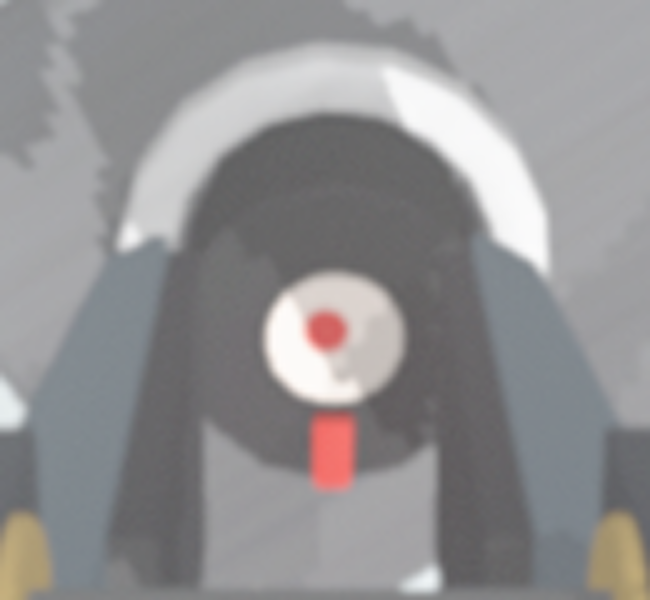

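The zoom shows the mount still seated and centred between the pads, which were commanded to only 23 mm. I'll command them fully shut and watch the width and force.

apply_moves --plan '[0, 0, 0, 0, -1, 0, 0, 0, 0, -1, 0, 0, 0, 0, -1, 0, 0, 0, 0, -1]' --force 15

```text
t: 7.0
tool_pos: [527.3, 365.0, 22.5]
tcp_rot: [0.817, 0.577, -0.0, 0.0]
force: [0.5, 0.9, 0.1]
gripper_width: 0.9
grip_force: 0.0
```

```bash
python3 - <<'E'
from m import *
s=cam("wrist"); feats(s,(200,100,400,300)); b=cam("scene")
g=lambda f,k:cv2.resize(np.clip((f/255.)**0.5*255,0,255).astype(np.uint8),k,interpolation=cv2.INTER_CUBIC)
cv2.imwrite("pics/c5.png",np.hstack([g(s["frame"][190:310,220:350],(420,388)),g(b["frame"][225:295,200:270],(380,388))])[...,::-1])
E
```

```text
red [(np.int32(31), array([283.5, 255.6])), (np.int32(65), array([283.6, 279.9]))]
bright [(np.int32(7835), array([249.9, 134. ])), (np.int32(196), array([395.2, 164.9])), (np.int32(2522), array([267.9, 237.8])), (np.int32(107), array([203.4, 223.3])), (np.int32(956), array([386. , 270.3]))]
```

View pics/c5.png

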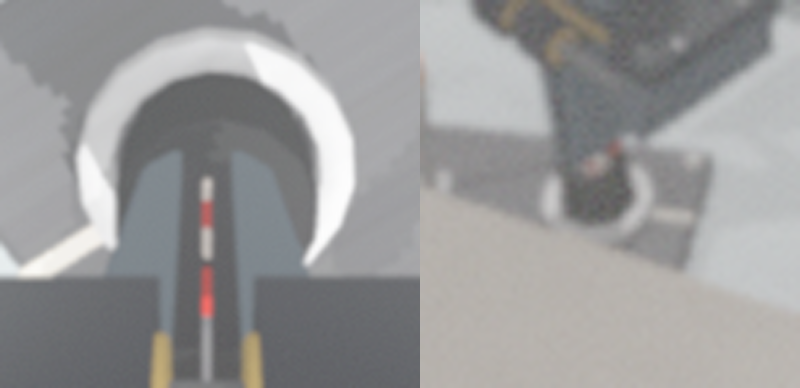

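The fingertips closed above the mount. Its disc is still visible below the gap and nothing shows on the force reading, so the real tips must be about 20 mm higher than reported. I'll open, go 8 mm lower and close gently as a test.

apply_moves --plan '[0, 0, 0, 0, 0.2, 0, 0, 0, 0, 0.2, 0, 0, 0, 0, 0.2, 0, 0, 0, 0, 0.2, 0, 0, 0, 0, 0.2, 0, 0, 0, 0, 0.2, 0, 0, 2, 0, 0.2, 0, 0, 2, 0, 0.2, 0, 0, 2, 0, 0.2, 0, 0, 2, 0, 0.2, 0, 0, 0, 0, 0.2, 0, 0, 0, 0, 0.2]' --force 8

```text
t: 8.1
tool_pos: [527.2, 364.9, 14.2]
tcp_rot: [0.817, 0.577, -0.0, 0.0]
force: [0.4, 0.3, 0.5]
gripper_width: 54.9
grip_force: 0.0
```

apply_moves --plan '[0, 0, 0, 0, -1, 0, 0, 0, 0, -1, 0, 0, 0, 0, -1, 0, 0, 0, 0, -1, 0, 0, 0, 0, -1, 0, 0, 0, 0, -1]'

```text
t: 8.6
tool_pos: [527.3, 365.0, 14.6]
tcp_rot: [0.817, 0.577, 0.0, 0.0]
force: [-0.3, -1.0, -0.8]
gripper_width: 17.4
grip_force: 0.0
```

The pads still closed past 34 mm. I'll turn 14° clockwise to give the body more room from the post, then feel downwards with shut fingers to find the real tip height.

apply_moves --plan '[0, 0, -20, 0, -1, 0, 0, 0, 7, -1, 0, 0, 0, 7, -1, 0, 0, 10, 0, -1, 0, 0, 5, 0, -1, 0, 0, 5, 0, -1, 0, 0, 0, 0, -1, 0, 0, 1, 0, -1, 0, 0, 1, 0, -1, 0, 0, 1, 0, -1, 0, 0, 0, 0, -1]'

```text
t: 9.52
tool_pos: [527.0, 364.7, 13.4]
tcp_rot: [0.881, 0.474, -0.0, 0.0]
force: [-4.5, -3.0, 14.9]
gripper_width: 0.6
grip_force: 7.4
```

```bash
python3 - <<'E'
from m import *
o=get_obs(); print(o["tool_pos"].round(1),o["gripper_width"],o["force"].round(1),o["moment"].round(2))
# triangulate red dot over w1,w2,w3
A=[];B=[]
for n,p in(("w1",(264.8,144)),("w2",(277.3,209.9)),("w3",(284.8,255.6))):
    d=dict(np.load(n+".npz")); q=toplane(d,[p],40)[0]; c=d["E"][:3,3]; u=(q-c)/np.linalg.norm(q-c); M=np.eye(3)-np.outer(u,u); A.append(M);B.append(M@c); print(q.round(1))
print(np.linalg.solve(sum(A),sum(B)).round(1))
# fingertip edge columns: row profile in w2 and now
s=cam("wrist"); np.savez("w4.npz",**{k:s[k] for k in("frame","E","K","D")})
d=np.load("w2.npz")["frame"].astype(int).sum(2)
for r in (238,241,244,250,256,262): 
    e=np.where(d[r]<300)[0]; print(r,e[(e>190)&(e<280)].max(initial=0), e[(e>290)&(e<380)].min(initial=999))
E
```

```text
[527.  364.7  13.4] 0.5997135184561982 [-4.5 -3.  14.9] [-0.7   0.73 -0.03]
[527.8 367.5  40. ]
[527.8 367.2  40. ]
[527.9 367.1  40. ]
[528.  367.5  40.9]
238 218 348
241 225 342
244 226 341
250 226 341
256 226 341
262 226 341
```

Contact at reported z≈13 (15 N up) against a mount top at 40–42, so the true tips sit about 28 mm behind the reported TCP. I'll lift, open, recentre, and descend to reported z≈1, which puts the tips at about 28 mm.

apply_moves --plan '[0, 0, -12, 0, -1, 0, 0, -13, 0, 0.2, 2.6, -0.5, 0, 0, 0.2, 0, 0, 0, 0, 0.2, 0, 0, 0, 0, 0.2, 0, 0, 0, 0, 0.2, 0, 0, 0, 0, 0.2, 0, 0, 0, 0, 0.2, 0, 0, 10, 0, 0.2, 0, 0, 10, 0, 0.2, 0, 0, 5, 0, 0.2, 0, 0, 5, 0, 0.2, 0, 0, 3, 0, 0.2, 0, 0, 2, 0, 0.2, 0, 0, 0, 0, 0.2]' --force 12

```text
t: 10.82
tool_pos: [528.2, 367.3, 1.0]
tcp_rot: [0.881, 0.473, -0.0, 0.0]
force: [-1.0, 0.0, -1.2]
gripper_width: 54.6
grip_force: 0.0
```

apply_moves --plan '[0, 0, 0, 0, -1, 0, 0, 0, 0, -1, 0, 0, 0, 0, -1, 0, 0, 0, 0, -1, 0, 0, 0, 0, -1, 0, 0, 0, 0, -1]'

```text
t: 11.32
tool_pos: [528.6, 367.5, 1.9]
tcp_rot: [0.881, 0.473, 0.0, 0.0]
force: [0.3, 0.1, 1.6]
gripper_width: 32.3
grip_force: 12.0
```

Gripped at 12 N. Now I'll compute the remaining angle.

```bash
cat > ang.py <<'E'
from m import *
def ang(s,z=True):
    f=s["frame"].astype(int); r,g,b=f[...,0],f[...,1],f[...,2]
    m=(r>g*1.6)&(r>b*1.6)&(r>70)
    c0=proj(s,[[528,367,40]])[0]; B=[(a,c) for a,c in blobs(m,4) if np.hypot(*(c-c0))<50]
    print([(a,c) for a,c in B])
    if len(B)<2: return
    B.sort(key=lambda t:np.hypot(*(t[1]-c0)))
    d,t=toplane(s,[B[0][1]],40)[0],toplane(s,[B[1][1]],42)[0]; v=t-d
    print("dot",d.round(1),"tab",t.round(1),"r",np.hypot(v[0],v[1]),"ang",np.degrees(np.arctan2(v[1],v[0])))
E
python3 - <<'E'
from ang import *
for n in("w1","w2","w3"): ang(dict(np.load(n+".npz")))
s=cam("wrist"); ang(s)
# line: bright plates in w1/w2
for n in("w1","w2"):
    d=dict(np.load(n+".npz")); 
    h=np.array([494.4+0,358.,12]); p=proj(d,[h])[0].astype(int); f=d["frame"].astype(int)[p[1]-14:p[1]+15,p[0]-14:p[0]+15]
    m=f.sum(2)
    print(n,p); print("\n".join(" ".join("%3d"%(v//3) for v in r) for r in m[::2,::2]))
E
```

```text
[(np.int32(10), array([264.8, 144. ])), (np.int32(46), array([276.3, 150.4]))]
dot [527.8 367.5  40. ] tab [524.4 354.9  42. ] r 13.085791700759167 ang -105.24102942659677
[(np.int32(20), array([277.3, 209.9])), (np.int32(63), array([278.4, 225.7]))]
dot [527.8 367.2  40. ] tab [524.2 354.8  42. ] r 12.940529528537251 ang -105.87409144238224
[(np.int32(57), array([284.8, 255.6])), (np.int32(148), array([286.3, 279.3]))]
dot [527.9 367.1  40. ] tab [524.4 354.8  42. ] r 12.778179372175577 ang -105.97964754889689
[(np.int32(67), array([281. , 278.5])), (np.int32(149), array([288.9, 301.7]))]
dot [526.5 367.9  40. ] tab [523.4 356.4  42. ] r 11.89663660106022 ang -105.07652855900695
w1 [267 172]
189 221 214 150  88  70  68  61  64  86 125 161 203 212 206
126 184 223 226 201 177 165 143 160 194 209 212 208 189 139
 95  96 141 191 201 203 204 210 209 208 200 192 159 114  99
106 106 105 106 124 132 144 190 199 150 124 111  99  97  99
106 108 108 105 103  98 102 193 206 128  97  98  97  97 100
106 109 108 105 105 104 106 193 208 132  99  99  97  98 100
107 107 109 106 106 106 108 182 208 13
[... 714 characters left out ...]
 109 110 109 109 102 121 201 220 182  71
106 112 113 110 111 111 109 109 109 104 117 184 216 208 109
125 106 111 111 110 110 111 111 109 142 200 212 215 221 166
182 109 107 112 111 112 112 125 175 215 223 217 189 212 206
206 161 106 109 112 118 157 206 221 222 204 150 114 158 213
212 207 143 106 130 198 234 228 219 177 128 103 101 106 160
212 212 192 165 223 238 239 215 151 112 103 103 102 102 104
213 212 212 223 239 237 201 136 104 103 103 103 103 102 100
221 216 212 214 224 166 121 107 103 103 102 103 102 102 102
230 219 213 212 209 148 106 111 107 102 102 103 103 104 103
230 219 212 212 210 194 131 107 107 102 103 103 105 105 104
230 223 221 223 211 210 187 113 106 104 104 105 105 104 106
```

```bash
python3 - <<'E'
from ang import *
d=dict(np.load("w2.npz")); P=toplane(d,[(350,103.5),(221.8,191.8),(393.7,174.8),(269.1,254.7)],13); print(P.round(1))
y=lambda v:np.degrees(np.arctan2(v[1],v[0])); print(y(P[0]-P[1]),y(P[2]-P[3]),y(P[0]-P[2])-90,y(P[1]-P[3])-90)
w=dict(np.load("w1.npz")); L=toplane(w,[(268.45,166),(268.9,178)],12.5); print(L.round(1),y(L[0]-L[1]))
L2=toplane(d,[(246-14+11.6,222-14+18),(246-14+16.4,222-14+14)],12.5); print(L2.round(1))
# ring outer in w1
g=d["frame"].astype(int).min(2); c=proj(d,[[529,366,20]])[0].astype(int)
m=np.zeros_like(g,np.uint8); cv2.circle(m,tuple(int(v) for v in c),33,1,-1); m&=(g>160).astype(np.uint8)
n,l,st,ce=cv2.connectedComponentsWithStats(m); i=1+np.argmax(st[1:,4]); pts=np.argwhere(l==i)[:,::-1].astype(float)
W=toplane(d,pts,20)[:,:2]; 
from scipy.optimize import least_squares
r=least_squares(lambda q:np.hypot(*(W-q[:2]).T)-21.7,[529,366],loss="soft_l1"); print("ring",r.x.round(1),len(pts))
t3=toplane(dict(np.load("w3.npz")),[(287,257.7),(286.3,279.3)],41); print(t3.round(1),y(t3[1]-t3[0]))
E
```

```text
[[612.3 425.5  13. ]
 [484.6 392.   13. ]
 [630.8 355.6  13. ]
 [502.9 322.   13. ]]
14.721664675349155 14.710773373701512 14.793993147054678 14.701251160849083
[[501.5 358.9  12.5]
 [488.5 355.6  12.5]] 14.255966307102067
[[490.9 355.8  12.5]
 [496.3 357.9  12.5]]
ring [528.5 366. ] 767
[[528.7 366.   41. ]
 [524.2 354.4  41. ]] -111.12626928815637
```

The stand's yaw is 14.7° and the seat is at (528.6,366.2). The tab is at -111° and needs -165.3°, so I'll turn 54.2° clockwise.

apply_moves --plan '[0, 0, 0, 5.4, -1, 0, 0, 0, 5.4, -1, 0, 0, 0, 5.4, -1, 0, 0, 0, 5.4, -1, 0, 0, 0, 5.4, -1, 0, 0, 0, 5.4, -1, 0, 0, 0, 5.4, -1, 0, 0, 0, 5.4, -1, 0, 0, 0, 5.4, -1, 0, 0, 0, 5.6, -1, 0, 0, 0, 0, -1, 0, 0, 0, 0, -1]'

```text
t: 12.37
tool_pos: [528.6, 367.7, 1.9]
tcp_rot: [1.0, 0.021, 0.0, -0.0]
force: [0.2, 0.1, 3.2]
gripper_width: 32.5
grip_force: 12.0
```

apply_moves --plan '[0, 0, 0, 0, 0.2, 0, 0, 0, 0, 0.2, 0, 0, 0, 0, 0.2, 0, 0, 0, 0, 0.2, 0, 0, 0, 0, 0.2, 0, 0, -15, 0, 0.2, 0, 0, -25, 0, 0.2, 0, 0, -30, 0, 0.2, -10, 0, -30, 0, 0.2, -10, 0, -30, 0, 0.2, 0, 0, 0, 0, 0.2, 0, 0, 0, 0, 0.2]'

```text
t: 13.37
tool_pos: [509.0, 367.4, 133.7]
tcp_rot: [1.0, 0.02, 0.002, -0.001]
force: [0.2, 0.3, 0.6]
gripper_width: 54.8
grip_force: 0.0
```

```bash
python3 - <<'E'
from ang import *
o=get_obs(); print(o["tool_pos"].round(1),o["tcp_rot"].round(3))
s=cam("wrist"); np.savez("w5.npz",**{k:s[k] for k in("frame","E","K","D")}); feats(s,(0,0,560,235))
c=proj(s,[[528.6,366.2,40]])[0]; print(c); x,y=c.astype(int)
cv2.imwrite("pics/c6.png",cv2.resize(s["frame"][y-45:y+55,x-60:x+60],None,fx=5,fy=5,interpolation=cv2.INTER_CUBIC)[...,::-1])
E
```

```text
[509.  367.4 133.7] [ 1.     0.02   0.002 -0.001]
red [(np.int32(127), array([259.2,  71. ])), (np.int32(21), array([283. , 180.4])), (np.int32(70), array([287.9, 196. ]))]
bright [(np.int32(111071), array([277.6, 114.3])), (np.int32(112), array([304.6,  46.6])), (np.int32(105), array([216.8,  67.4])), (np.int32(209), array([258.4,  69.7])), (np.int32(198), array([268.7,  80.2])), (np.int32(247), array([284.6, 181.4])), (np.int32(8), array([275.8, 200. ])), (np.int32(79), array([334.4, 203.8])), (np.int32(6), array([283.5, 202. ])), (np.int32(77), array([255.4, 220.5]))]
[286.23714663 179.36078636]
```

View pics/c6.png

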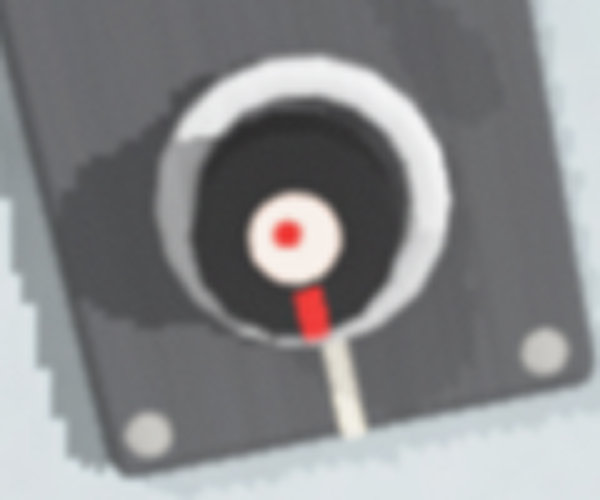

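The view shows the mount seated in the ring, with the tab (313,314) pointing at the index line (345,390). Next come a check of the angle and a measurement of the loupe.

```bash
python3 - <<'E'
from ang import *
s=dict(np.load("w5.npz")); a=toplane(s,[(284.9,181.5)],40)[0]
for z in(41,42):
  t=toplane(s,[(287.9,196)],z)[0]; v=t-a; print(a.round(1),t.round(1),np.hypot(*v[:2]),np.degrees(np.arctan2(v[1],v[0])))
E
```

```text
[526.8 367.2  40. ] [515.3 364.3  41. ] 11.895708474854404 -166.00521157354473
[526.8 367.2  40. ] [515.5 364.3  42. ] 11.64834580599884 -165.80881177603888
```

The tab is at -165.9° against the line's -165.3°, which is good. On to the loupe.

apply_moves --plan '[-11.5, 36.5, 0, 0, 0.1, -11.5, 36.5, 0, 0, 0.1, -11.5, 36.5, 0, 0, 0.1, -11.5, 36.5, 0, 0, 0.1, -11.5, 36.5, 0, 0, 0.1, 0, 0, 0, 0, 0.1, 0, 0, 0, 0, 0.1]'

```text
t: 14.0
tool_pos: [456.9, 180.3, 130.3]
tcp_rot: [1.0, 0.018, -0.001, 0.0]
force: [1.0, 0.6, 0.1]
gripper_width: 49.8
grip_force: 0.0
```

```bash
cat > lp.py <<'E'
from m import *
def lens(s,c0,z):
    x,y=proj(s,[list(c0)+[z]])[0].astype(int); return x,y
E
python3 - <<'E'
from m import *
o=get_obs(); print(o["tool_pos"].round(1),o["tcp_rot"].round(3))
s=cam("wrist"); np.savez("w6.npz",**{k:s[k] for k in("frame","E","K","D")}); save(s,"w6.png")
print(proj(s,[[567,184,9],[487,184.5,18],[517,186,18]]).round(0))
E
```

```text
[456.9 180.3 130.3] [ 1.     0.018 -0.001  0.   ]
[[284.  60.]
 [280. 161.]
 [279. 125.]]
```

View pics/w6.png

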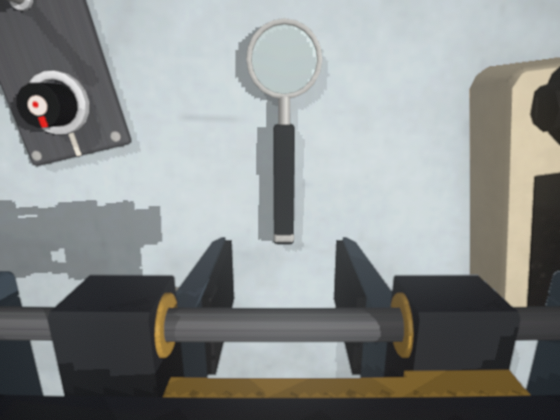

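The loupe lies straight ahead: lens at (284.5,58), handle centre line at column 284, black part from row 124 to 235. It is aligned with the tool's x.

```bash
python3 - <<'E'
from m import *
s=dict(np.load("w6.npz"))
print(toplane(s,[(284.5,58)],13).round(1)); P=toplane(s,[(284,124.5),(283.6,235),(283.6,242.5)],18); print(P.round(1))
E
```

```text
[[568.3 183.3  13. ]]
[[517.3 181.9  18. ]
 [421.9 178.8  18. ]
 [414.8 178.5  18. ]]
```

apply_moves --plan '[31, 0.7, 0, 0, 0.1, 0, 0, 35, 0, 0.1, 0, 0, 35, 0, 0.1, 0, 0, 35, 0, 0.1, 0, 0, 25, 0, 0.1, 0, 0, 10, 0, 0.1, 0, 0, 5, 0, 0.1, 0, 0, 3, 0, 0.1, 0, 0, 2, 0, 0.1, 0, 0, 0, 0, 0.1, 0, 0, 0, 0, 0.1]' --force 20

```text
t: 14.97
tool_pos: [490.0, 183.0, -17.3]
tcp_rot: [1.0, 0.019, 0.001, -0.0]
force: [1.3, 0.3, 0.3]
gripper_width: 50.0
grip_force: 0.0
```

apply_moves --plan '[-1, 1.5, 2, 0, 0.1, 0, 0, 2, 0, 0.1, 0, 0, 2, 0, 0.1, 0, 0, 0, 0, 0.1, 0, 0, 0, 0, 0.1]'

```text
t: 15.38
tool_pos: [487.9, 180.9, -24.5]
tcp_rot: [1.0, 0.019, -0.0, 0.0]
force: [-0.5, -1.1, 0.8]
gripper_width: 50.1
grip_force: 0.0
```

apply_moves --plan '[0, 0, 0, 0, -1, 0, 0, 0, 0, -1, 0, 0, 0, 0, -1, 0, 0, 0, 0, -1, 0, 0, 0, 0, -1, 0, 0, 0, 0, -1, 0, 0, 0, 0, -1, 0, 0, 0, 0, -1]' --force 25

```text
t: 16.05
tool_pos: [488.1, 181.0, -24.5]
tcp_rot: [1.0, 0.019, 0.0, 0.0]
force: [-0.6, -0.6, 0.2]
gripper_width: 17.4
grip_force: 25.0
```

The loupe is gripped. I'll lift it 140 mm and carry it over.

apply_moves --plan '[0, 0, -10, 0, -1, 0, 0, -20, 0, -1, 0, 0, -30, 0, -1, 0, 0, -30, 0, -1, 0, 0, -30, 0, -1, 0, 0, -20, 0, -1, -2.2, -14.8, 0, 0, -1, -5.3, -28.3, 0, 0, -1, -5.3, -28.3, 0, 0, -1, -5.3, -28.3, 0, 0, -1, -5.3, -28.3, 0, 0, -1, -5.3, -28.3, 0, 0, -1, -3.5, -18.5, 0, 0, -1, -2, -10, 0, 0, -1, 0, 0, 0, 0, -1, 0, 0, 0, 0, -1, 0, 0, 0, 0, -1]'

```text
t: 17.47
tool_pos: [446.8, 363.1, 115.6]
tcp_rot: [1.0, 0.019, -0.0, 0.001]
force: [-0.2, -0.6, -0.3]
gripper_width: 18.0
grip_force: 25.0
```

```bash
cat > lens.py <<'E'
from m import *
o=get_obs(); print(o["tool_pos"].round(1),o["tcp_rot"].round(3),o["gripper_width"].round(1),o["grip_force"])
for n in ("wrist","top","scene"):
    s=cam(n); np.savez("l_%s.npz"%n,**{k:s[k] for k in("frame","E","K","D")})
zl=o["tool_pos"][2]+24.5+9; s=dict(np.load("l_wrist.npz")); c=o["tool_pos"]+[80,3,0]
p=proj(s,[[c[0],c[1],zl]])[0]; print("expected lens px",p.round(1), "scale",np.hypot(*(proj(s,[[c[0],c[1]+30,zl]])[0]-p)))
E
python3 - <<'E'
import lens
from m import *
s=dict(np.load("l_wrist.npz")); f=s["frame"]; g=cv2.cvtColor(f,cv2.COLOR_RGB2GRAY)
r=np.hypot(0,0); p=lens.p
c=cv2.HoughCircles(cv2.medianBlur(g,3),cv2.HOUGH_GRADIENT,1,30,param1=80,param2=18,minRadius=45,maxRadius=75)
print(None if c is None else c[0][:6])
E
```

```text
Traceback (most recent call last):
  File "lens.py", line 2, in <module>
    o=get_obs(); print(o["tool_pos"].round(1),o["tcp_rot"].round(3),o["gripper_width"].round(1),o["grip_force"])
                                                                    ^^^^^^^^^^^^^^^^^^^^^^^^
AttributeError: 'float' object has no attribute 'round'
```

```bash
sed -i 's/o\["gripper_width"\].round(1)/o["gripper_width"]/' lens.py
python3 - <<'E'
import lens
from m import *
s=dict(np.load("l_wrist.npz")); f=s["frame"]; g=cv2.cvtColor(f,cv2.COLOR_RGB2GRAY)
c=cv2.HoughCircles(cv2.medianBlur(g,3),cv2.HOUGH_GRADIENT,1,30,param1=80,param2=18,minRadius=45,maxRadius=90)
print(None if c is None else c[0][:6])
E
```

```text
[446.8 363.1 115.6] [ 1.     0.019 -0.     0.001] 17.96636520486285 24.996290802955627
expected lens px [284.1 100.1] scale 70.57258530018325
[[282.5  98.5  62.6]
 [284.5 331.5  51.6]
 [279.5 295.5  54.6]
 [187.5 205.5  69.6]
 [152.5  26.5  59.2]]
```

```bash
cat > hl.py <<'E'
from m import *
def H(s,z,lo,hi,p0):
    g=cv2.medianBlur(cv2.cvtColor(s["frame"],cv2.COLOR_RGB2GRAY),3)
    c=cv2.HoughCircles(g,cv2.HOUGH_GRADIENT,1,3,param1=80,param2=15,minRadius=lo,maxRadius=hi)[0]
    for x,y,r in [k for k in c if np.hypot(*(k[:2]-p0))<8][:4]:
        P=toplane(s,[(x,y),(x-r,y),(x+r,y)],z); print((x,y,r),P[0].round(1),"R",np.linalg.norm(P[1]-P[2])/2)
E
python3 - <<'E'
from hl import *
H(dict(np.load("w6.npz")),13,28,45,np.array([284.5,58])); H(dict(np.load("l_wrist.npz")),153,55,80,np.array([283,99]))
E
```

```text
(np.float32(285.5), np.float32(59.5), np.float32(37.8)) [567.2 182.5  13. ] R 29.806313629706636
(np.float32(281.5), np.float32(59.5), np.float32(37.4)) [567.1 185.6  13. ] R 29.489348088110376
(np.float32(290.5), np.float32(57.5), np.float32(43.3)) [568.8 178.6  13. ] R 34.10393225851498
(np.float32(278.5), np.float32(62.5), np.float32(42.2)) [564.8 187.9  13. ] R 33.341835375148484
(np.float32(284.5), np.float32(97.5), np.float32(63.8)) [527.9 365.9 153. ] R 26.490861340850703
(np.float32(281.5), np.float32(99.5), np.float32(62.9)) [527.  367.2 153. ] R 26.15156800917639
(np.float32(283.5), np.float32(103.5), np.float32(69.5)) [525.4 366.3 153. ] R 28.981076930364353
(np.float32(283.5), np.float32(91.5), np.float32(67.2)) [530.2 366.5 153. ] R 27.7902946494678
```

apply_moves --plan '[0.5, -0.7, 20, 0, -1, 0, 0, 20, 0, -1, 0, 0, 12, 0, -1, 0, 0, 6, 0, -1, 0, 0, 4, 0, -1, 0, 0, 2, 0, -1, 0, 0, 0, 0, -1, 0, 0, 0, 0, -1, 0, 0, 0, 0, -1]'

```text
t: 18.37
tool_pos: [447.7, 365.4, 52.3]
tcp_rot: [1.0, 0.019, 0.001, -0.0]
force: [-1.0, -0.4, -1.3]
gripper_width: 17.6
grip_force: 25.0
```

```bash
python3 - <<'E'
import lens
from hl import *
H(dict(np.load("l_wrist.npz")),lens.zl+4,55,80,lens.p)
s=dict(np.load("l_wrist.npz")); feats(s,(100,0,400,235))
# scene & top: lens predicted and local ring
for n in("scene","top"):
    s=dict(np.load("l_%s.npz"%n)); print(n,proj(s,[[527,367,85],[527,397,85],[606,386.5,85],[497,367,85]]).round(1).tolist())
    f=s["frame"].astype(int); r,g,b=f[...,0],f[...,1],f[...,2]; print([ (a,c) for a,c in blobs((r>g*1.35)&(r>b*1.5)&(r>90),4) if np.hypot(*(c-proj(s,[[606,386,85]])[0]))<30])
E
```

```text
[447.7 365.4  52.3] [ 1.     0.019  0.001 -0.   ] 17.63354281248697 24.996318519115448
expected lens px [284.1 100. ] scale 70.50414277006074
(np.float32(283.5), np.float32(101.5), np.float32(62.9)) [527.1 368.6  89.8] R 26.19588241180426
(np.float32(283.5), np.float32(96.5), np.float32(63.6)) [529.1 368.7  89.8] R 26.397396251873495
(np.float32(287.5), np.float32(97.5), np.float32(74.9)) [528.7 367.   89.8] R 31.11878333589022
(np.float32(284.5), np.float32(104.5), np.float32(68.4)) [525.9 368.2  89.8] R 28.549385529604375
red []
bright [(np.int32(61429), array([245.6, 124.9])), (np.int32(154), array([355.4, 143.6]))]
scene [[231.2, 241.1], [224.9, 249.2], [198.5, 237.5], [242.3, 244.4]]
[(np.int32(12), array([197.5, 238.5]))]
top [[221.7, 177.9], [210.2, 178.1], [214.5, 148.9], [221.7, 189.2]]
[]
```

apply_moves --plan '[0, 0.5, 0.5, 0, -1, 0, 0, 0, 0, -1, 0, 0, 0, 0, -1, 0, 0, 0, 0, -1]'

```text
t: 18.85
tool_pos: [447.2, 364.6, 51.0]
tcp_rot: [1.0, 0.019, 0.0, 0.0]
force: [0.3, -0.3, 0.1]
gripper_width: 17.8
grip_force: 25.0
```

```bash
python3 - <<'E'
import lens
from hl import *
H(dict(np.load("l_wrist.npz")),lens.zl+4,58,72,lens.p)
w=dict(np.load("l_wrist.npz")); f=w["frame"].astype(int); x,y=lens.p.astype(int); r,g,b=[f[...,i] for i in range(3)]
print("redthrough",[(a,c) for a,c in blobs((r>g*1.25)&(r>b*1.25)&(r>70),4)], proj(w,[[527,367,40],[515.5,364.3,42],[606,386.5,85]]).round(1).tolist())
# rim in scene view: bright pixels near expected lens ellipse
t=np.linspace(0,2*np.pi,73)[:-1]
for n in("scene",):
    s=dict(np.load("l_%s.npz"%n)); g=cv2.cvtColor(s["frame"],cv2.COLOR_RGB2GRAY).astype(np.float32)
    for dz in range(-10,11,2):
        P=np.c_[527.5+28.5*np.cos(t),367.5+28.5*np.sin(t),np.full(72,85.+dz)]; q=proj(s,P).astype(np.float32)
        v=cv2.remap(g,q[:,:1],q[:,1:],cv2.INTER_LINEAR); print(dz,v.mean().round(1),np.median(v).round(1))
E
```

```text
[447.2 364.6  51. ] [1.    0.019 0.    0.   ] 17.76524021021708 24.99639719724655
expected lens px [284.1 100.1] scale 70.556820695151
(np.float32(284.5), np.float32(99.5), np.float32(63.7)) [527.4 367.4  88.5] R 26.476267984138477
(np.float32(283.5), np.float32(95.5), np.float32(62.6)) [529.  367.9  88.5] R 25.946823774356087
(np.float32(280.5), np.float32(99.5), np.float32(63.7)) [527.4 369.1  88.5] R 26.47552197223418
(np.float32(284.5), np.float32(103.5), np.float32(69.2)) [525.8 367.4  88.5] R 28.845816338674403
redthrough [(np.int32(32), array([281.5,  98.5])), (np.int32(89), array([288.9, 122.6])), (np.int32(343), array([232.3, 327.6])), (np.int32(8), array([334.8, 304.4])), (np.int32(33), array([335.7, 313.5])), (np.int32(124), array([335.7, 343.7])), (np.int32(6037), array([292.2, 385.8])), (np.int32(4), array([119.2, 382.8])), (np.int32(6), array([104.2, 392. ])), (np.int32(5), array([ 99.2, 393.4])), (np.int32(4), array([435.8, 394.8]))] [[284.9, 100.3], [289.0, 122.5], [241.6, -120.5]]
-10 86.4 75.7
-8 84.3 74.9
-6 82.7 73.9
-4 82.0 74.5
-2 82.0 78.7
0 83.4 86.2
2 86.3 77.6
4 89.9 75.5
6 93.1 74.0
8 95.1 68.0
10 95.8 68.1
```

The lens is at about (527.3, 367.4, 84.5) over the mount at (527,367). The tab's position hasn't changed, and the scene view gives the same lens height. Handing in.

```bash
python3 -c "
from rig import ctrl; print(ctrl.close_job())"
```

```text
the job is handed in; nothing more can be done
None
```

I turned the mount until its tab was within about 1° of the white line and left it seated. The job is handed in with the loupe held over the mount: lens centred to about 1 mm, rim at about 84.5 mm against the band's 85 mm.

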